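# Open a child-resistant jug and put its cap on a plate

### The arm

A 6-joint arm with a two-finger parallel gripper is mounted at the origin on a cart in front of the work surface, level with it; the furniture and walls round the work are solid. World frame = base frame: x ahead of the robot, y to its left, z up, the work surface at z = 0. Lengths are in m, angles in degrees, forces in N, time in s.
With the tool pointing down it reaches from about 0.25 to 0.725 m from the base axis. Payload 9.7 kg.
Tool frame: the origin (TCP) lies where the fingers leave the gripper's body, on its centre line; the fingertips stand 73 mm ahead of it and the grasp point (between the pads) lies 54 mm ahead of it; z points along the fingers, y is the line along which they close (so a half turn about z gives the same grasp; the last joint's range is limited). The gripper opens to 85 mm and grips with 20 to 120 N. Pads are 22 mm wide; open, the fingers measure 114 mm over their backs; the gripper's body (76 mm by 85 mm) begins 54 mm behind the grasp point. The pads swing forward as they close: fully open they stand 13 mm farther back than shut.
Start: joints at [-75.974, 4.979, 10.078, 95.1, 0, 90], TCP at [0.133, -0.534, 0.304] pointing down, gripper open.
Joint ranges: [-179.16, 179.16], [-48.56, 103.87], [-65.8, 70.77], [-126.05, 130.52], [-82.76, 87.17], [-180, 180]. Speed limits (degrees/s): [127.2, 127.2, 147.25, 180, 180, 180].

### API

Orientations are given as [roll, pitch, yaw] about the fixed x, y, z axes, in that order (R = Rz(yaw) Ry(pitch) Rx(roll)).
In Python, from workcell import sensors, imaging, bot gives the robot as it stands.
- The arm moves only by the tool apply_moves, never from a script. Its argument "rows" is a list of rows, each a list of 3 entries, a list of its own where there are three numbers: the shift along the tool's x, y, z in units of 10 cm (1.0 is 10 cm), then the turn, a rotation vector about the tool's x, y, z in units of 30 degrees (1.0 is 30 degrees), then the opening, from 0 (shut) to 1 (fully open). A call has 1 to 20 rows; each row is the pose to reach, as a shift and turn from the pose commanded when the call began, along the tool's axes at that moment; what a row does not reach only later rows make up. A row lasts 1/10 s, in which the tool goes at most 50 mm and 8.59 degrees, less where a joint would pass 70% of its speed; a pose out of reach is approached as far as the arm can. A call with a number of a shift or a turn outside -1 to 1 is refused whole. A call with a gripper value outside its range is refused whole. The fingers move at their own pace and stop on an object; "force" is the grip in N (left out, the last holds). Time passes only in rows, so rows that repeat a pose let the fingers close. It gives the time, the measured TCP pose, the force, the opening and the grip force at its end, in the units of the state.
- sensors.get_obs(): the state, without advancing time (a new reading comes with each control period).
- imaging.camera(name): name is "scene" or "top" or "wrist"; returns (picture, depth): 384x512x3 uint8, red, green, blue; 384x512 float32, m along the optical axis (not along the pixel's ray), 0 where there is no reading.
- imaging.get_calibration(name): a dict with "intrinsics" (3x3 intrinsics, pixels), "world_from_camera" (4x4, takes a point from camera to world coordinates). Camera axes: x right, y down, z forward; pixel columns grow to the right and rows downward; lengths in m; the calibration is good to about 2 mm. A picture is of the moment at which its call begins: read the wrist's pose just before it. get_calibration takes no time and is no camera call; for the wrist camera it gives the pose at the moment of the call.
- bot.job_done(): hands the job in; it is judged then, once.
The state is a dict: "time": time; "q": joint angles; "qd": joint speeds; "joint_efforts": joint torques, N m; "ee_pos": TCP position; "tcp_rot": TCP orientation; "wrist_force": force on the tool from outside, world axes, zero at the start; "torque": the same for the moment, N m; "opening": finger opening in m; "grasp_force": force on a finger pad.
Only numpy, scipy, OpenCV 4.12 (cv2) and the standard library are available. Lean on these libraries where they do the work, as an engineer would, in place of code of your own. Each camera call takes 0.05 s, during which the arm holds its last target. There are 200 camera calls.

### The job

Open the white cleaner jug: push its child-resistant cap down firmly until it bottoms out, keep it pushed down while you turn it anticlockwise (seen from above) about a fifth of a turn, and lift it straight off, without ever forcing it. Set the cap down the right way up in the middle of the white plate, letting go only once it stands there, and leave the other things on the worktop alone.

Things in the scene. Friction and masses are not known exactly. Their poses are not given: they have to be found in the camera images.
- jug: White plastic cleaner jug, 98 mm square, 114 mm tall plus a round shoulder, in a grey caddy (112 mm square) fixed to the worktop: it cannot move. Its handle sticks out on its +x side, 81 mm from the axis, up to 119 mm high. Origin on the worktop under its centre, z along the neck's axis; yaw -1.1 to 0.1 rad. Locked, the cap's origin is 151 mm above this origin, its axes parallel to the jug's.
- jug_neck (a point): Centre of the neck's top (hidden under the cap), about 165 mm above the jug's origin. A spring seal in it pushes the cap up, 8 N when locked and 0.45 N more per mm pushed. The cap clears its notches 2.5 to 10.5 mm down and hits the rim 1.5 mm further on; the depth differs from jug to jug, unseen. The spring alone stays under 15 N, so 18 to 22 N of push means fully down.
- cap: Loose grey round cap, 58 mm across, 29 mm tall, about 60 g, 1.5 mm of side play on the neck; on its flat top stands a grip bar 50 mm long (cap's x), 14 mm thick (cap's y), 29 to 53 mm above the lower edge. Origin: centre of the lower edge, z up. Locked it turns only a few hundredths of a rad. More than 38 N between cap and jug (down and sideways forces added up, knocks included; 16 N when untouched) damages the neck.
- cap_bar (a point): Middle of the grip bar, on the cap's axis, 41 mm above its lower edge; axes as the cap's. Held fully down, the cap turns freely anticlockwise from above (growing yaw) to a stop at 1.25 rad. Its lugs are free from 1.0 rad on, and it then lifts straight off (clear 30 mm up). Let up sooner, the lugs catch under the ledges.
- plate: Round white plate, 170 mm across, 18 mm tall at its rim, loose on the worktop; origin under its centre, the flat inner floor (about 100 mm across) 5 mm above it.
- mug: Bystander: white mug, 83 mm wide, 94 mm tall; origin under its centre.
- soap: Bystander: clear pump bottle of teal soap, 168 mm tall; origin under its centre.
- lemon: Bystander: yellow lemon, 76 mm long; origin at its underside.
- brush: Bystander: green washing-up brush, 85 mm long, 22 mm tall; origin under its centre.
Mind the look-alikes: they are no part of the job. There is more than one size of the plate; the job needs the larger. Leave any green look-alike of the cap alone.

How it is judged:
By the outcome, as a careful person would: the job done as asked, in the order asked, and still so for the second after the job is handed in, with the robot touching nothing.
It also fails if it takes over 72 s, if anything falls off the work surface, if the arm or the gripper's body presses on something with over 40 N, if the wrist force passes 120 N, or if a joint passes its speed limit or range.

## Working session

There is one attempt and no reset: what is moved stays moved. The work goes in short steps, Python scripts to look and compute and a tool call to move; the robot and the scene stay as the last step left them, time stands still between calls to the robot, and variables do not carry over. Pictures are saved under pics/ and viewed, at most 10 in all, crops included, and the job is handed in when it is done.

Besides the shell and the picture viewer there is one more tool, called after ">>>" as name([rows], argument=value, ...), one row to a line, values as JSON. apply_moves: Moves the arm, as the interface text tells. Its arguments: {"type":"object","properties":{"rows":{"type":"array"},"force":{"type":"number"}},"required":["rows"]}

```bash
mkdir -p pics; python3 - <<'E'
from workcell import sensors, imaging, bot
import numpy as np,cv2
for n in("scene","top"):
    p,d=imaging.camera(n);c=imaging.get_calibration(n)
    np.savez(n+".npz",p=p,d=d,K=c["intrinsics"],T=c["world_from_camera"])
    cv2.imwrite(f"pics/{n}0.png",cv2.resize(p[:,:,::-1],(768,576)))
o=sensors.get_obs();print(o)
E
```

```text
{'time': 0.1, 'q': array([-7.59745475e+01,  5.00996265e+00,  1.00402705e+01,  9.50979315e+01,
        1.82813858e-03,  9.00001197e+01]), 'qd': array([ 0.04660156, -0.14769824,  0.09590007, -0.01458935, -0.02445727,
        0.12322746]), 'joint_efforts': array([-3.72367658e-04, -5.21562302e+01,  4.65653408e+01,  1.59231835e-02,
       -7.25829227e-05,  6.21166222e-06]), 'ee_pos': array([ 0.13327701, -0.53350713,  0.30324601]), 'tcp_rot': array([-1.79932376e+02, -1.82799602e-03,  1.40253306e+01]), 'wrist_force': array([-0.3016986 , -0.55839892,  0.21180849]), 'torque': array([0.01725553, 0.0207532 , 0.00734943]), 'grasp_force': 0.0, 'opening': 0.08559070508680458}
```

View pics/scene0.png

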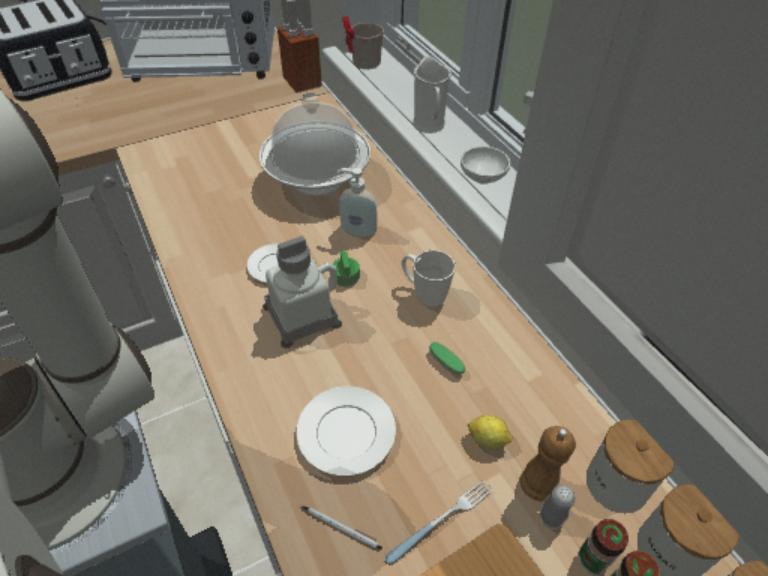

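View pics/top0.png

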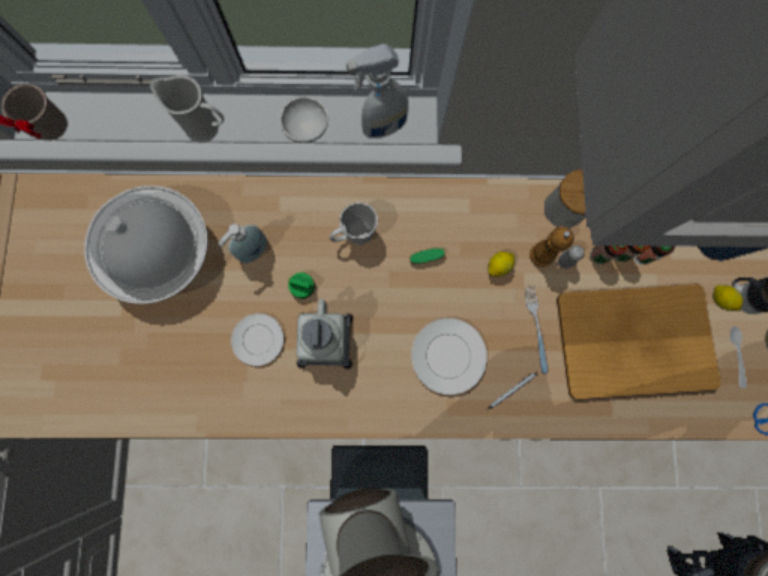

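Scene: grey cap on the jug at (293,255), green look-alike cap at (347,270), large plate (347,430), small plate (265,263). In the top view these are the grey cap (319,333), green cap (301,285), large plate (449,356) and small plate (258,340). I choose the grey cap on the jug and the large plate, and check them in a crop with measurements.

```bash
cat > h.py <<'E'
import numpy as np
def load(n):
    z=np.load(n+".npz");return z["p"],z["d"],z["K"],z["T"]
def cloud(d,K,T):
    v,u=np.mgrid[:d.shape[0],:d.shape[1]]
    P=np.stack([(u-K[0,2])/K[0,0]*d,(v-K[1,2])/K[1,1]*d,d],-1)
    return P@T[:3,:3].T+T[:3,3]
E
python3 - <<'E'
from h import *;import cv2
from PIL import Image if False else None
E
python3 - <<'E'
from h import *;import cv2
for n in("scene","top"):
    p,d,K,T=load(n);W=cloud(d,K,T)
    print(n,"cam",T[:3,3].round(3))
    pts={"scene":dict(cap=(293,243),plate=(347,430)),"top":dict(cap=(319,333),plate=(449,356),green=(301,285),small=(258,340))}[n]
    for k,(a,b) in pts.items():print(k,W[int(b/1.5),int(a/1.5)].round(3))
    c=W[int(pts["cap"][1]/1.5),int(pts["cap"][0]/1.5)]
    near=np.linalg.norm(W[...,:2]-c[:2],axis=-1)<.06
    for lo,hi in((.194,.22),(.172,.186),(.10,.125)):
        m=near&(W[...,2]>lo)&(W[...,2]<hi)
        if m.sum()>4:
            q=W[m];(cx,s,a)=cv2.minAreaRect(q[:,:2].astype(np.float32)*1000)
            print(lo,m.sum(),"mean",q.mean(0).round(4),"rect",np.round(cx,1),np.round(s,1),round(a,1))
    c=W[int(pts["plate"][1]/1.5),int(pts["plate"][0]/1.5)]
    m=(np.linalg.norm(W[...,:2]-c[:2],axis=-1)<.11)&(W[...,2]>.009)&(W[...,2]<.03)
    print("plate",cv2.minEnclosingCircle(W[m][:,:2].astype(np.float32)*1000),m.sum())
    m=(np.linalg.norm(W[...,:2]-c[:2],axis=-1)<.03);print("floor z",W[m].mean(0))
p,d,K,T=load("scene");q=load("top")[0]
a=cv2.resize(p[150:240,155:245,::-1],(400,400),interpolation=2);b=cv2.resize(q[170:255,170:255,::-1],(400,400),interpolation=2)
cv2.imwrite("pics/crop.png",np.hstack([a,b]))
E
```

```text
scene cam [ 0.267 -0.639  0.962]
cap [0.496 0.125 0.202]
plate [ 0.464 -0.147  0.006]
0.194 109 mean [0.4931 0.126  0.2011] rect [494.3 129.3] [18.6 49.6] 89.4
0.172 178 mean [0.4919 0.1151 0.1789] rect [491.4 118.9] [38.9 58.6] 74.2
0.1 607 mean [0.4895 0.107  0.1137] rect [499.6 125.9] [ 96.2 110.7] 86.8
plate ((462.7641296386719, -150.8701171875), 85.95659637451172) 1688
floor z [ 0.46389029 -0.14740149  0.00461214]
top cam [0.404 0.013 1.192]
cap [0.494 0.124 0.204]
plate [ 0.463 -0.151  0.007]
green [0.614 0.183 0.053]
small [0.498 0.281 0.006]
0.194 88 mean [0.4951 0.1292 0.2044] rect [495.7 129.2] [48.4 12. ] 2.3
0.172 229 mean [0.4936 0.1286 0.1804] rect [495.  129.3] [57.7 55.8] 89.4
0.1 544 mean [0.4924 0.1235 0.1146] rect [499.8 130.1] [105.4  97.3] 0.8
plate ((462.26507568359375, -150.33021545410156), 84.41464233398438) 1206
floor z [ 0.46315372 -0.15063817  0.00589898]  File "<stdin>", line 2
    from PIL import Image if False else None
                          ^^
SyntaxError: invalid syntax
```

View pics/crop.png

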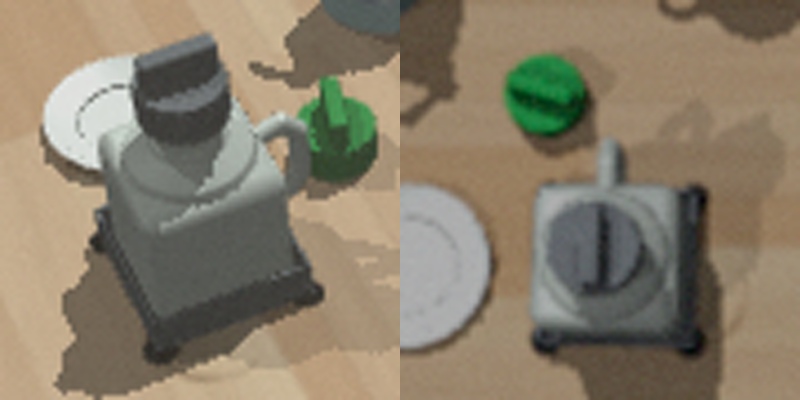

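Crop: the grey cap sits on the white jug (left crop, about (180,90)), its bar along world x. The green one beside it is the look-alike. First transit step, which also tests the turn sign.

>>> apply_moves([
  [[0.4, -0.44, -0.1], [0, 0, -0.28], 1],
  [[0.81, -0.88, -0.2], [0, 0, -0.56], 1],
  [[0.81, -0.88, -0.2], [0, 0, -0.84], 1],
  [[0.81, -0.88, -0.2], [0, 0, -0.93], 1],
  [[0.81, -0.88, -0.2], [0, 0, -0.93], 1],
])

```text
time: 0.6
ee_pos: [0.1909, -0.4281, 0.324]
tcp_rot: [180.0, 0.0, 42.0]
wrist_force: [-0.2, 1.5, -0.0]
opening: 0.0855
grasp_force: 0.0
```

```bash
cat >> h.py <<'E'
from scipy.spatial.transform import Rotation as Ro
def plan(goal,yaw,rot=(180,0)):
    "shift (10cm) and turn (30deg), tool axes, from measured pose to the goal"
    from workcell import sensors
    o=sensors.get_obs();R=Ro.from_euler("xyz",o["tcp_rot"],degrees=True);G=Ro.from_euler("xyz",[*rot,yaw],degrees=True)
    print("t",round(o["time"],2),"q",o["q"].round(1),"pos",o["ee_pos"].round(4),"rot",o["tcp_rot"].round(2),"F",o["wrist_force"].round(1),"M",o["torque"].round(2),"open",round(o["opening"],4),"g",round(o["grasp_force"],1))
    print("shift",(R.inv().apply(np.array(goal)-o["ee_pos"])*10).round(3),"turn",((R.inv()*G).as_rotvec(degrees=True)/30).round(3))
def steps(p0,y0,p1,y1,n):
    "n equal calls along a line, yaw with it"
    for i in range(n):
        y=y0+(y1-y0)*i/n;R=Ro.from_euler("xyz",[180,0,y],degrees=True)
        print((R.inv().apply((np.array(p1)-p0)/n)*10).round(2),"turn z",round(-(y1-y0)/n/30,2))
E
python3 - <<'E'
from h import *
plan([.4955,.1293,.32],181)
from workcell import sensors;o=sensors.get_obs()
steps(o["ee_pos"],o["tcp_rot"][2],[.4955,.1293,.32],181,6)
E
```

```text
t 0.6 q [-66.   -5.6   1.8  97.4  -0.   72. ] pos [ 0.1909 -0.4281  0.324 ] rot [1.7998e+02 1.0000e-02 4.2020e+01] F [-0.2  1.5 -0. ] M [ 0.01  0.02 -0.05] open 0.0855 g 0.0
shift [ 5.994 -2.102  0.038] turn [-0.000e+00  1.000e-03 -4.633e+00]
[ 1.   -0.35  0.01] turn z -0.77
[1.06 0.07 0.01] turn z -0.77
[0.94 0.48 0.01] turn z -0.77
[0.68 0.81 0.01] turn z -0.77
[0.3  1.01 0.01] turn z -0.77
[-0.12  1.05  0.01] turn z -0.77
```

>>> apply_moves([
  [[0.5, -0.17, 0], [0, 0, -0.26], 1],
  [[0.8, -0.28, 0], [0, 0, -0.52], 1],
  [[1.0, -0.35, 0], [0, 0, -0.77], 1],
])

```text
time: 0.9
ee_pos: [0.2419, -0.3344, 0.3236]
tcp_rot: [-180.0, -0.0, 65.2]
wrist_force: [0.1, -0.5, 0.5]
opening: 0.0857
grasp_force: 0.0
```

>>> apply_moves([
  [[0.5, 0.03, 0], [0, 0, -0.26], 1],
  [[0.8, 0.05, 0], [0, 0, -0.52], 1],
  [[1.0, 0.07, 0], [0, 0, -0.77], 1],
])

```text
time: 1.2
ee_pos: [0.2906, -0.2468, 0.3237]
tcp_rot: [-180.0, -0.0, 88.4]
wrist_force: [-0.9, -0.3, 0.6]
opening: 0.0853
grasp_force: 0.0
```

>>> apply_moves([
  [[0.4, 0.2, 0], [0, 0, -0.26], 1],
  [[0.75, 0.4, 0], [0, 0, -0.52], 1],
  [[0.94, 0.48, 0], [0, 0, -0.77], 1],
])

```text
time: 1.5
ee_pos: [0.3421, -0.154, 0.3235]
tcp_rot: [-180.0, -0.0, 111.5]
wrist_force: [0.1, -0.6, -0.2]
opening: 0.0853
grasp_force: 0.0
```

>>> apply_moves([
  [[0.3, 0.35, 0], [0, 0, -0.26], 1],
  [[0.5, 0.65, 0], [0, 0, -0.52], 1],
  [[0.68, 0.81, 0], [0, 0, -0.77], 1],
])

```text
time: 1.8
ee_pos: [0.3933, -0.0615, 0.3232]
tcp_rot: [-180.0, -0.0, 134.6]
wrist_force: [-0.4, -0.3, 0.5]
opening: 0.0854
grasp_force: 0.0
```

>>> apply_moves([
  [[0.13, 0.45, 0], [0, 0, -0.26], 1],
  [[0.25, 0.8, 0], [0, 0, -0.52], 1],
  [[0.3, 1.0, 0], [0, 0, -0.77], 1],
  [[0.3, 1.0, 0], [0, 0, -0.77], 1],
])

```text
time: 2.2
ee_pos: [0.4437, 0.0299, 0.3228]
tcp_rot: [-180.0, -0.1, 157.6]
wrist_force: [-0.2, 0.2, -0.3]
opening: 0.0854
grasp_force: 0.0
```

```bash
python3 - <<'E'
from h import *
plan([.4955,.1293,.32],181)
E
```

```text
t 2.2 q [ 3.8 -8.8 -1.2 97.7  0.  26.2] pos [0.4437 0.0299 0.3228] rot [-1.7997e+02 -1.0000e-01  1.5764e+02] F [-0.2  0.2 -0.3] M [-0.01  0.07  0.02] open 0.0854 g 0.0
shift [-0.101  1.116  0.027] turn [-0.    -0.004 -0.779]
```

>>> apply_moves([
  [[-0.05, 0.4, 0], [0, 0, -0.26], 1],
  [[-0.08, 0.8, 0], [0, 0, -0.52], 1],
  [[-0.1, 1.0, 0], [0, 0, -0.78], 1],
  [[-0.1, 1.0, 0], [0, 0, -0.78], 1],
  [[-0.1, 1.0, 0], [0, 0, -0.78], 1],
])

```text
time: 2.7
ee_pos: [0.4902, 0.1161, 0.3234]
tcp_rot: [-180.0, -0.1, -179.4]
wrist_force: [-0.1, -0.3, -0.1]
opening: 0.0854
grasp_force: 0.0
```

```bash
cat > w.py <<'E'
from h import *;import cv2,sys
from workcell import imaging
def look(name):
    c=imaging.get_calibration("wrist");p,d=imaging.camera("wrist")
    np.savez(name+".npz",p=p,d=d,K=c["intrinsics"],T=c["world_from_camera"])
    cv2.imwrite(f"pics/{name}.png",p[:,:,::-1])
    return p,cloud(d,c["intrinsics"],c["world_from_camera"]),d
E
python3 - <<'E'
from w import *
p,W,d=look("w1")
near=(np.linalg.norm(W[...,:2]-[.4955,.129],axis=-1)<.075)&(d>0)
print(np.histogram(W[near][:,2],bins=np.arange(.0,.26,.01)))
for lo,hi in((.198,.215),(.172,.190),(.105,.12)):
    m=near&(W[...,2]>lo)&(W[...,2]<hi)
    if m.sum()>4:
        q=W[m];cx,s,a=cv2.minAreaRect(q[:,:2].astype(np.float32)*1000)
        print(lo,m.sum(),"mean",q.mean(0).round(4),"rect",np.round(cx,1),np.round(s,1),round(a,1))
plan([.4955,.1293,.32],181)
E
```

```text
(array([1672,   58,   96,  564,   27,   61,   55,   54,   78,  104,  997,
       3147, 2375,   27,    0,  123,  189, 1516, 2746,  129, 1857,    0,
          0,    0,    0]), array([0.  , 0.01, 0.02, 0.03, 0.04, 0.05, 0.06, 0.07, 0.08, 0.09, 0.1 ,
       0.11, 0.12, 0.13, 0.14, 0.15, 0.16, 0.17, 0.18, 0.19, 0.2 , 0.21,
       0.22, 0.23, 0.24, 0.25]))
0.198 1887 mean [0.4954 0.1299 0.2038] rect [496.9 130.2] [49.6 14.1] 0.2
0.172 4228 mean [0.4938 0.1293 0.1801] rect [496.4 129.9] [56.7 58.6] 1.2
0.105 3804 mean [0.4797 0.1255 0.1125] rect [509.7 129.7] [ 96.1 121. ] 89.4
t 2.75 q [13.3 -0.9  6.3 97.2 -0.  12.8] pos [0.4901 0.1158 0.3237] rot [-1.7998e+02 -4.0000e-02 -1.7945e+02] F [-0.7 -1.3  0.4] M [-0.03  0.02  0.  ] open 0.0852 g 0.0
shift [-0.056  0.134  0.037] turn [-0.001 -0.001 -0.015]
```

View pics/w1.png

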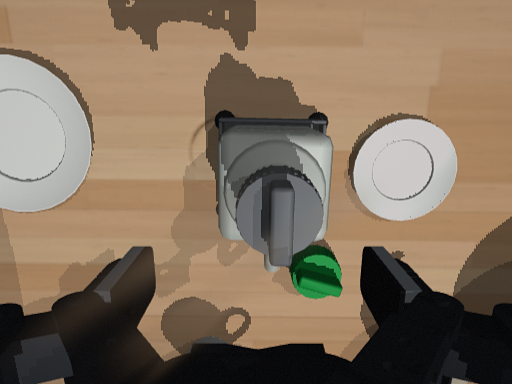

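The wrist view shows the bar from (282,185) to (282,262), parallel to the tool x axis and well centred. The refined bar centre is (0.4967, 0.130) with yaw about 0.5°. Descending in stages.

>>> apply_moves([
  [[-0.06, 0.14, 0.0], [0, 0, 0], 1],
  [[-0.06, 0.14, 0.25], [0, 0, 0], 1],
  [[-0.06, 0.14, 0.5], [0, 0, 0], 0.7],
  [[-0.06, 0.14, 0.55], [0, 0, 0], 0.5],
  [[-0.06, 0.14, 0.55], [0, 0, 0], 0.35],
  [[-0.06, 0.14, 0.55], [0, 0, 0], 0.35],
  [[-0.06, 0.14, 0.55], [0, 0, 0], 0.35],
  [[-0.06, 0.14, 0.55], [0, 0, 0], 0.35],
], force=20)

```text
time: 3.55
ee_pos: [0.4963, 0.131, 0.2699]
tcp_rot: [180.0, 0.1, -179.2]
wrist_force: [-0.3, -0.6, 0.2]
opening: 0.0298
grasp_force: 0.0
```

```bash
python3 - <<'E'
from w import *
plan([.4967,.130,.258],180.5)
p,W,d=look("w2")
near=(np.linalg.norm(W[...,:2]-[.4965,.130],axis=-1)<.05)&(d>0)
for lo,hi in((.199,.209),(.174,.186)):
    m=near&(W[...,2]>lo)&(W[...,2]<hi)
    q=W[m];cx,s,a=cv2.minAreaRect(q[:,:2].astype(np.float32)*1000)
    print(lo,m.sum(),"mean",q.mean(0).round(4),"rect",np.round(cx,1),np.round(s,1),round(a,1))
E
```

```text
t 3.55 q [14.8 -0.7  0.4 91.1  0.  14. ] pos [0.4963 0.131  0.2699] rot [ 1.7998e+02  8.0000e-02 -1.7919e+02] F [-0.3 -0.6  0.2] M [0.01 0.05 0.02] open 0.0298 g 0.0
shift [-0.003 -0.01   0.119] turn [0.001 0.003 0.01 ]
0.199 3893 mean [0.4947 0.1303 0.2039] rect [494.7 129.2] [44.1 45.4] 49.1
0.174 5588 mean [0.4907 0.1304 0.1801] rect [496.1 131.1] [58.4 56.4] 36.2
```

View pics/w2.png

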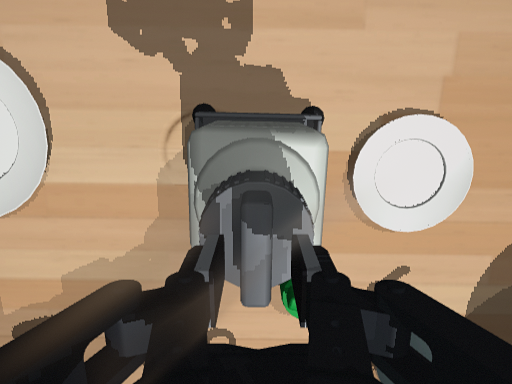

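The bar (x≈257) is midway between the pads (212 and 303). Lower and close gently.

>>> apply_moves([
  [[0, 0, 0.05], [0, 0, 0], 0.3],
  [[0, 0, 0.1], [0, 0, 0], 0.25],
  [[0, 0, 0.1], [0, 0, 0], 0.2],
  [[0, 0, 0.1], [0, 0, 0], 0.18],
  [[0, 0, 0.1], [0, 0, 0], 0.17],
  [[0, 0, 0.1], [0, 0, 0], 0.17],
], force=20)

```text
time: 4.2
ee_pos: [0.496, 0.1308, 0.2587]
tcp_rot: [-180.0, -0.0, -179.2]
wrist_force: [-0.6, -2.3, -1.5]
opening: 0.0141
grasp_force: 1.2
```

>>> apply_moves([
  [[0, 0, 0], [0, 0, 0], 0.16],
  [[0, 0, 0], [0, 0, 0], 0.15],
  [[0, 0, 0], [0, 0, 0], 0.1],
  [[0, 0, 0], [0, 0, 0], 0.1],
  [[0, 0, 0], [0, 0, 0], 0.1],
], force=20)

```text
time: 4.7
ee_pos: [0.496, 0.1308, 0.2588]
tcp_rot: [-180.0, -0.0, -179.2]
wrist_force: [-1.8, -5.7, -2.2]
opening: 0.0134
grasp_force: 20.2
```

>>> apply_moves([
  [[0, -0.008, 0], [0, 0, 0], 0],
  [[0, -0.008, 0.01], [0, 0, 0], 0],
  [[0, -0.008, 0.02], [0, 0, 0], 0],
  [[0, -0.008, 0.02], [0, 0, 0], 0],
], force=40)

```text
time: 5.1
ee_pos: [0.496, 0.1305, 0.258]
tcp_rot: [179.9, 0.1, -179.2]
wrist_force: [-3.1, -0.6, 7.6]
opening: 0.0129
grasp_force: 45.2
```

>>> apply_moves([
  [[0, 0, 0.005], [0, 0, 0], 0],
  [[0, 0, 0.01], [0, 0, 0], 0],
  [[0, 0, 0.015], [0, 0, 0], 0],
  [[0, 0, 0.02], [0, 0, 0], 0],
  [[0, 0, 0.025], [0, 0, 0], 0],
  [[0, 0, 0.025], [0, 0, 0], 0],
])

```text
time: 5.7
ee_pos: [0.496, 0.1305, 0.2558]
tcp_rot: [179.9, 0.1, -179.2]
wrist_force: [-4.0, -0.7, 8.9]
opening: 0.0129
grasp_force: 45.3
```

>>> apply_moves([
  [[0, 0, 0.005], [0, 0, 0], 0],
  [[0, 0, 0.01], [0, 0, 0], 0],
  [[0, 0, 0.01], [0, 0, 0], 0],
])

```text
time: 6.0
ee_pos: [0.496, 0.1305, 0.2549]
tcp_rot: [179.9, 0.1, -179.2]
wrist_force: [-3.5, -1.7, 9.5]
opening: 0.013
grasp_force: 45.3
```

>>> apply_moves([
  [[0.005, 0, 0.005], [0, 0, 0], 0],
  [[0.005, 0, 0.01], [0, 0, 0], 0],
  [[0.005, 0, 0.015], [0, 0, 0], 0],
  [[0.005, 0, 0.015], [0, 0, 0], 0],
])

```text
time: 6.4
ee_pos: [0.4959, 0.1305, 0.2536]
tcp_rot: [179.9, 0.2, -179.2]
wrist_force: [-2.2, -1.9, 9.6]
opening: 0.0132
grasp_force: 45.4
```

>>> apply_moves([
  [[0, 0, 0.005], [0, 0, 0], 0],
  [[0, 0, 0.01], [0, 0, 0], 0],
  [[0, 0, 0.01], [0, 0, 0], 0],
])

```text
time: 6.7
ee_pos: [0.4959, 0.1305, 0.2527]
tcp_rot: [179.9, 0.2, -179.2]
wrist_force: [-2.9, -2.4, 9.3]
opening: 0.0128
grasp_force: 45.5
```

>>> apply_moves([
  [[0, 0, 0.005], [0, 0, 0], 0],
  [[0, 0, 0.01], [0, 0, 0], 0],
  [[0, 0, 0.01], [0, 0, 0], 0],
])

```text
time: 7.0
ee_pos: [0.4959, 0.1305, 0.2517]
tcp_rot: [179.9, 0.2, -179.2]
wrist_force: [-2.5, -1.1, 10.5]
opening: 0.0131
grasp_force: 45.6
```

>>> apply_moves([
  [[0, 0, 0.005], [0, 0, 0], 0],
  [[0, 0, 0.01], [0, 0, 0], 0],
  [[0, 0, 0.01], [0, 0, 0], 0],
])

```text
time: 7.3
ee_pos: [0.4959, 0.1305, 0.2508]
tcp_rot: [179.9, 0.2, -179.2]
wrist_force: [-3.6, -1.9, 11.5]
opening: 0.0128
grasp_force: 45.6
```

>>> apply_moves([
  [[0, 0, 0.005], [0, 0, 0], 0],
  [[0, 0, 0.01], [0, 0, 0], 0],
  [[0, 0, 0.01], [0, 0, 0], 0],
])

```text
time: 7.6
ee_pos: [0.4959, 0.1305, 0.2498]
tcp_rot: [179.9, 0.2, -179.2]
wrist_force: [-3.7, -1.9, 10.8]
opening: 0.0129
grasp_force: 45.7
```

>>> apply_moves([
  [[0, 0, 0.005], [0, 0, 0], 0],
  [[0, 0, 0.01], [0, 0, 0], 0],
  [[0, 0, 0.01], [0, 0, 0], 0],
])

```text
time: 7.9
ee_pos: [0.4959, 0.1305, 0.2489]
tcp_rot: [179.9, 0.2, -179.2]
wrist_force: [-2.1, -2.8, 12.4]
opening: 0.0128
grasp_force: 45.7
```

>>> apply_moves([
  [[0, 0, 0.005], [0, 0, 0], 0],
  [[0, 0, 0.01], [0, 0, 0], 0],
  [[0, 0, 0.01], [0, 0, 0], 0],
])

```text
time: 8.2
ee_pos: [0.4959, 0.1305, 0.2481]
tcp_rot: [179.9, 0.2, -179.2]
wrist_force: [-3.2, -2.0, 12.5]
opening: 0.0127
grasp_force: 45.9
```

>>> apply_moves([
  [[0, 0, 0.005], [0, 0, 0], 0],
  [[0, 0, 0.01], [0, 0, 0], 0],
  [[0, 0, 0.01], [0, 0, 0], 0],
])

```text
time: 8.5
ee_pos: [0.4959, 0.1304, 0.248]
tcp_rot: [179.9, 0.2, -179.2]
wrist_force: [-5.9, -2.6, 19.3]
opening: 0.0129
grasp_force: 46.8
```

>>> apply_moves([
  [[0, 0, 0.005], [0, 0, 0], 0],
  [[0, 0, 0.01], [0, 0, 0], 0],
  [[0, 0, 0.01], [0, 0, 0], 0],
])

```text
time: 8.8
ee_pos: [0.4958, 0.1304, 0.248]
tcp_rot: [179.9, 0.3, -179.2]
wrist_force: [-7.6, -3.1, 26.4]
opening: 0.0128
grasp_force: 47.7
```

Bottomed out at z=0.248. Ease back to about 20 N.

>>> apply_moves([
  [[0.005, 0, -0.008], [0, 0, 0], 0],
  [[0.01, 0, -0.008], [0, 0, 0], 0],
  [[0.01, 0, -0.008], [0, 0, 0], 0],
])

```text
time: 9.1
ee_pos: [0.4956, 0.1305, 0.2481]
tcp_rot: [179.9, 0.4, -179.2]
wrist_force: [-1.9, -2.7, 19.5]
opening: 0.0125
grasp_force: 46.6
```

>>> apply_moves([
  [[0, 0, 0], [0, 0, -0.1], 0],
  [[0, 0, 0], [0, 0, -0.2], 0],
  [[0, 0, 0], [0, 0, -0.3], 0],
  [[0, 0, 0], [0, 0, -0.3], 0],
])

```text
time: 9.5
ee_pos: [0.4958, 0.1309, 0.2481]
tcp_rot: [179.9, 0.4, -170.1]
wrist_force: [-0.5, 0.9, 17.3]
opening: 0.0132
grasp_force: 46.5
```

```bash
python3 -c "
from h import *
plan([.4957,.1305,.248],180.8)"
```

```text
t 9.5 q [14.8 -1.3 -2.5 88.3  0.1  4.8] pos [0.4958 0.1309 0.2481] rot [ 179.9     0.4  -170.05] F [-0.5  0.9 17.3] M [0.11 0.16 0.05] open 0.0132 g 46.5
shift [ 0.001 -0.004  0.001] turn [0.004 0.013 0.305]
```

Turns freely (moment 0.05). Continue with a touch more push.

>>> apply_moves([
  [[0, 0, 0.003], [0, 0, -0.1], 0],
  [[0, 0, 0.003], [0, 0, -0.2], 0],
  [[0, 0, 0.003], [0, 0, -0.3], 0],
  [[0, 0, 0.003], [0, 0, -0.4], 0],
  [[0, 0, 0.003], [0, 0, -0.5], 0],
  [[0, 0, 0.003], [0, 0, -0.5], 0],
])

```text
time: 10.1
ee_pos: [0.4958, 0.1311, 0.2481]
tcp_rot: [180.0, 0.5, -155.0]
wrist_force: [-0.9, 0.8, 19.4]
opening: 0.0131
grasp_force: 46.8
```

>>> apply_moves([
  [[0, 0, 0], [0, 0, -0.1], 0],
  [[0, 0, 0], [0, 0, -0.2], 0],
  [[0, 0, 0], [0, 0, -0.3], 0],
  [[0, 0, 0], [0, 0, -0.4], 0],
  [[0, 0, 0], [0, 0, -0.5], 0],
  [[0, 0, 0], [0, 0, -0.6], 0],
  [[0, 0, 0], [0, 0, -0.6], 0],
])

```text
time: 10.8
ee_pos: [0.4958, 0.1311, 0.2481]
tcp_rot: [-179.9, 0.4, -137.0]
wrist_force: [-0.6, 2.2, 18.7]
opening: 0.0131
grasp_force: 46.8
```

>>> apply_moves([
  [[0, 0, 0], [0, 0, -0.1], 0],
  [[0, 0, 0], [0, 0, -0.2], 0],
  [[0, 0, 0], [0, 0, -0.3], 0],
  [[0, 0, 0], [0, 0, -0.4], 0],
  [[0, 0, 0], [0, 0, -0.5], 0],
  [[0, 0, 0], [0, 0, -0.6], 0],
  [[0, 0, 0], [0, 0, -0.6], 0],
])

```text
time: 11.5
ee_pos: [0.4958, 0.1312, 0.2481]
tcp_rot: [-179.7, 0.4, -119.0]
wrist_force: [0.0, 1.2, 18.8]
opening: 0.013
grasp_force: 46.8
```

```bash
python3 -c "
from h import *
plan([.4957,.1305,.248],245)"
```

```text
t 11.5 q [ 14.8  -1.3  -2.5  88.3   0.1 -46.2] pos [0.4958 0.1312 0.2481] rot [-179.75    0.37 -119.04] F [ 0.   1.2 18.8] M [0.28 0.29 0.05] open 0.013 g 46.8
shift [ 0.006 -0.002  0.001] turn [-0.009  0.012 -0.135]
```

>>> apply_moves([
  [[0, 0, 0], [0, 0, -0.08], 0],
  [[0, 0, 0], [0, 0, -0.15], 0],
  [[0, 0, 0], [0, 0, -0.15], 0],
])

```text
time: 11.8
ee_pos: [0.4958, 0.1312, 0.2481]
tcp_rot: [-179.7, 0.4, -114.6]
wrist_force: [-1.3, 2.2, 18.6]
opening: 0.013
grasp_force: 46.8
```

>>> apply_moves([
  [[0, 0, -0.01], [0, 0, 0], 0],
  [[0, 0, -0.02], [0, 0, 0], 0],
  [[0, 0, -0.04], [0, 0, 0], 0],
  [[0, 0, -0.06], [0, 0, 0], 0],
  [[0, 0, -0.08], [0, 0, 0], 0],
  [[0, 0, -0.1], [0, 0, 0], 0],
  [[0, 0, -0.12], [0, 0, 0], 0],
  [[0, 0, -0.12], [0, 0, 0], 0],
])

```text
time: 12.6
ee_pos: [0.4957, 0.1311, 0.2586]
tcp_rot: [-179.8, 0.3, -114.6]
wrist_force: [3.3, 2.5, 7.3]
opening: 0.0132
grasp_force: 45.2
```

>>> apply_moves([
  [[0, 0, -0.01], [0, 0, 0], 0],
  [[0, 0, -0.02], [0, 0, 0], 0],
  [[0, 0, -0.03], [0, 0, 0], 0],
  [[0, 0, -0.04], [0, 0, 0], 0],
  [[0, 0, -0.04], [0, 0, 0], 0],
])

```text
time: 13.1
ee_pos: [0.4953, 0.1308, 0.2616]
tcp_rot: [-179.9, 0.2, -114.7]
wrist_force: [2.5, 2.1, 6.0]
opening: 0.0125
grasp_force: 45.0
```

Lugs are free: the spring still pushes up past the locked height. Lift on.

>>> apply_moves([
  [[0, 0, -0.03], [0, 0, 0], 0],
  [[0, 0, -0.06], [0, 0, 0], 0],
  [[0, 0, -0.09], [0, 0, 0], 0],
  [[0, 0, -0.12], [0, 0, 0], 0],
  [[0, 0, -0.16], [0, 0, 0], 0],
  [[0, 0, -0.2], [0, 0, 0], 0],
  [[0, 0, -0.2], [0, 0, 0], 0],
])

```text
time: 13.8
ee_pos: [0.4947, 0.1302, 0.2811]
tcp_rot: [-180.0, 0.0, -114.7]
wrist_force: [-0.6, 0.2, -0.7]
opening: 0.0132
grasp_force: 44.1
```

>>> apply_moves([
  [[0, 0, -0.06], [0, 0, 0], 0],
  [[0, 0, -0.12], [0, 0, 0], 0],
  [[0, 0, -0.2], [0, 0, 0], 0],
  [[0, 0, -0.3], [0, 0, 0], 0],
  [[0, 0, -0.4], [0, 0, 0], 0],
  [[0, 0, -0.5], [0, 0, 0], 0],
  [[0, 0, -0.6], [0, 0, 0], 0],
  [[0, 0, -0.6], [0, 0, 0], 0],
])

```text
time: 14.6
ee_pos: [0.4949, 0.1302, 0.3421]
tcp_rot: [-179.9, 0.1, -114.7]
wrist_force: [0.5, -0.1, -0.1]
opening: 0.0129
grasp_force: 44.1
```

```bash
python3 - <<'E'
from w import *
p,W,d=look("w3")
plan([.463,-.1505,.34],245)
from workcell import sensors;o=sensors.get_obs()
steps(o["ee_pos"],o["tcp_rot"][2],[.463,-.1505,.34],o["tcp_rot"][2],3)
E
```

```text
t 14.65 q [ 14.7   0.6   9.7  99.    0.  -50.6] pos [0.4948 0.1302 0.3411] rot [-1.7995e+02  4.0000e-02 -1.1467e+02] F [ 0.2 -0.  -1.1] M [ 0.03 -0.01 -0.01] open 0.0127 g 44.1
shift [ 2.684 -0.883  0.01 ] turn [-0.002  0.001  0.011]
[ 0.89 -0.29  0.  ] turn z -0.0
[ 0.89 -0.29  0.  ] turn z -0.0
[ 0.89 -0.29  0.  ] turn z -0.0
```

View pics/w3.png

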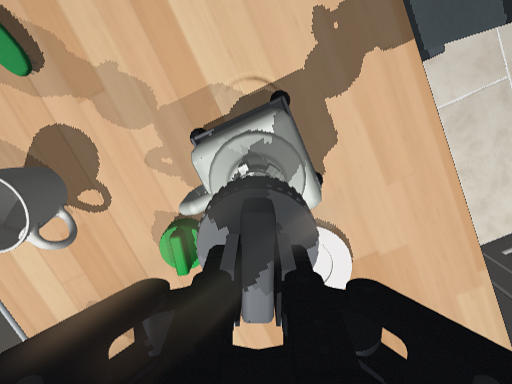

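The cap is held at (258,250) and the neck is uncovered at about (255,170). Carry it to the large plate.

>>> apply_moves([
  [[0.2, -0.07, 0], [0, 0, 0], 0],
  [[0.5, -0.16, 0], [0, 0, 0], 0],
  [[0.89, -0.29, 0], [0, 0, 0], 0],
])

```text
time: 14.95
ee_pos: [0.4835, 0.037, 0.3396]
tcp_rot: [179.9, -0.0, -114.5]
wrist_force: [0.1, -0.4, -0.4]
opening: 0.0131
grasp_force: 44.1
```

>>> apply_moves([
  [[0.3, -0.1, 0], [0, 0, 0], 0],
  [[0.6, -0.2, 0], [0, 0, 0], 0],
  [[0.89, -0.29, 0], [0, 0, 0], 0],
])

```text
time: 15.25
ee_pos: [0.4726, -0.0571, 0.3399]
tcp_rot: [180.0, -0.0, -114.7]
wrist_force: [1.1, -0.1, -1.2]
opening: 0.013
grasp_force: 44.1
```

>>> apply_moves([
  [[0.3, -0.1, 0], [0, 0, 0], 0],
  [[0.6, -0.2, 0], [0, 0, 0], 0],
  [[0.8, -0.26, 0], [0, 0, 0], 0],
  [[0.89, -0.29, 0], [0, 0, 0], 0],
  [[0.89, -0.29, 0], [0, 0, 0], 0],
  [[0.89, -0.29, 0], [0, 0, 0], 0],
])

```text
time: 15.85
ee_pos: [0.4623, -0.1482, 0.3402]
tcp_rot: [180.0, 0.0, -114.7]
wrist_force: [0.0, 0.5, -1.0]
opening: 0.0129
grasp_force: 44.1
```

```bash
python3 - <<'E'
from h import *
plan([.463,-.1505,.1205],245.3)
import cv2
from workcell import imaging
for n in ("top","scene"):
    p,d=imaging.camera(n);c=imaging.get_calibration(n);W=cloud(d,c["intrinsics"],c["world_from_camera"])
    m=(np.linalg.norm(W[...,:2]-[.463,-.15],axis=-1)<.11)&(W[...,2]>.011)&(W[...,2]<.03)
    print(n,cv2.minEnclosingCircle(W[m][:,:2].astype(np.float32)*1000),m.sum())
    m=(np.linalg.norm(W[...,:2]-[.463,-.15],axis=-1)<.07)&(W[...,2]>.2)&(W[...,2]<.27)
    print("cap pts zmin",np.percentile(W[m][:,2],[0,2,10]) if m.any() else 0,m.sum())
E
```

```text
t 15.85 q [-17.8  -2.9   6.2  99.1   0.  -83.1] pos [ 0.4623 -0.1482  0.3402] rot [ 1.7997e+02  2.0000e-02 -1.1467e+02] F [ 0.   0.5 -1. ] M [ 0.02  0.   -0.05] open 0.0129 g 44.1
shift [ 0.018 -0.017  2.197] turn [0.001 0.001 0.001]
top ((462.44110107421875, -149.82066345214844), 83.97955322265625) 614
cap pts zmin [0.2348294  0.23646238 0.24446881] 87
scene ((461.90533447265625, -149.9694366455078), 85.02800750732422) 1266
cap pts zmin [0.23045537 0.23369041 0.2394415 ] 437
```

>>> apply_moves([
  [[0.015, -0.01, 0.2], [0, 0, 0], 0],
  [[0.015, -0.01, 0.5], [0, 0, 0], 0],
  [[0.015, -0.01, 0.8], [0, 0, 0], 0],
  [[0.015, -0.01, 1.0], [0, 0, 0], 0],
])

```text
time: 16.35
ee_pos: [0.4622, -0.1495, 0.2383]
tcp_rot: [179.9, -0.0, -114.6]
wrist_force: [0.7, -1.0, 0.4]
opening: 0.0131
grasp_force: 44.1
```

>>> apply_moves([
  [[0, 0, 0.3], [0, 0, 0], 0],
  [[0, 0, 0.6], [0, 0, 0], 0],
  [[0, 0, 0.8], [0, 0, 0], 0],
  [[0, 0, 0.95], [0, 0, 0], 0],
  [[0, 0, 1.0], [0, 0, 0], 0],
  [[0, 0, 1.0], [0, 0, 0], 0],
  [[0, 0, 1.0], [0, 0, 0], 0],
])

```text
time: 17.05
ee_pos: [0.4629, -0.1506, 0.1414]
tcp_rot: [-179.9, 0.0, -114.7]
wrist_force: [0.1, -0.6, 0.9]
opening: 0.0132
grasp_force: 44.1
```

>>> apply_moves([
  [[0, 0, 0.05], [0, 0, 0], 0],
  [[0, 0, 0.1], [0, 0, 0], 0],
  [[0, 0, 0.15], [0, 0, 0], 0],
  [[0, 0, 0.2], [0, 0, 0], 0],
  [[0, 0, 0.2], [0, 0, 0], 0],
])

```text
time: 17.55
ee_pos: [0.462, -0.1505, 0.1194]
tcp_rot: [179.9, -0.0, -114.7]
wrist_force: [0.2, 1.0, -0.1]
opening: 0.013
grasp_force: 44.1
```

>>> apply_moves([
  [[0, 0, 0.01], [0, 0, 0], 0],
  [[0, 0, 0.02], [0, 0, 0], 0],
  [[0, 0, 0.03], [0, 0, 0], 0],
  [[0, 0, 0.04], [0, 0, 0], 0],
  [[0, 0, 0.05], [0, 0, 0], 0],
  [[0, 0, 0.05], [0, 0, 0], 0],
])

```text
time: 18.15
ee_pos: [0.4624, -0.1506, 0.1153]
tcp_rot: [180.0, -0.0, -114.7]
wrist_force: [-0.1, 0.9, -0.2]
opening: 0.0133
grasp_force: 44.1
```

>>> apply_moves([
  [[0, 0, 0.01], [0, 0, 0], 0],
  [[0, 0, 0.02], [0, 0, 0], 0],
  [[0, 0, 0.02], [0, 0, 0], 0],
])

```text
time: 18.45
ee_pos: [0.4624, -0.1506, 0.1132]
tcp_rot: [180.0, -0.0, -114.7]
wrist_force: [0.4, -1.1, -0.0]
opening: 0.0127
grasp_force: 44.1
```

>>> apply_moves([
  [[0, 0, 0.005], [0, 0, 0], 0],
  [[0, 0, 0.01], [0, 0, 0], 0],
  [[0, 0, 0.01], [0, 0, 0], 0],
])

```text
time: 18.75
ee_pos: [0.4626, -0.1506, 0.1128]
tcp_rot: [-180.0, 0.0, -114.7]
wrist_force: [-2.1, 0.0, 3.6]
opening: 0.0126
grasp_force: 44.7
```

>>> apply_moves([
  [[0, 0, 0.005], [0, 0, 0], 0],
  [[0, 0, 0.01], [0, 0, 0], 0],
  [[0, 0, 0.01], [0, 0, 0], 0],
])

```text
time: 19.05
ee_pos: [0.4626, -0.1506, 0.1128]
tcp_rot: [-179.9, 0.0, -114.7]
wrist_force: [-4.6, 1.6, 12.6]
opening: 0.0126
grasp_force: 46.0
```

The cap stands on the plate. Relax the push and release.

>>> apply_moves([
  [[0, 0, -0.01], [0, 0, 0], 0],
  [[0, 0, -0.01], [0, 0, 0], 0.17],
  [[0, 0, -0.01], [0, 0, 0], 0.19],
  [[0, 0, -0.01], [0, 0, 0], 0.22],
  [[0, 0, -0.01], [0, 0, 0], 0.3],
  [[0, 0, -0.01], [0, 0, 0], 0.4],
  [[0, 0, -0.01], [0, 0, 0], 0.5],
  [[0, 0, -0.01], [0, 0, 0], 0.5],
  [[0, 0, -0.1], [0, 0, 0], 0.5],
  [[0, 0, -0.3], [0, 0, 0], 0.5],
  [[0, 0, -0.6], [0, 0, 0], 0.5],
  [[0, 0, -1.0], [0, 0, 0], 0.5],
  [[0, 0, -1.0], [0, 0, 0], 0.5],
])

```text
time: 20.35
ee_pos: [0.464, -0.1511, 0.2174]
tcp_rot: [-179.5, 0.1, -114.7]
wrist_force: [0.7, -0.2, -0.4]
opening: 0.0428
grasp_force: 0.0
```

>>> apply_moves([
  [[0, 0, -0.4], [0, 0, 0], 0.5],
  [[0, 0, -0.8], [0, 0, 0], 0.5],
  [[0, 0, -0.8], [0, 0, 0], 0.5],
  [[0, 0, -0.8], [0, 0, 0], 0.5],
])

```text
time: 20.75
ee_pos: [0.4628, -0.1507, 0.2923]
tcp_rot: [-179.9, 0.0, -114.7]
wrist_force: [-1.0, 0.5, 0.1]
opening: 0.0429
grasp_force: 0.0
```

```bash
python3 - <<'E'
from w import *
plan([.463,-.1505,.3],245)
p,d=imaging.camera("scene");cv2.imwrite("pics/end.png",cv2.resize(p[:,:,::-1],(768,576)))
p,W,d=look("w4")
r=np.linalg.norm(W[...,:2]-[.4625,-.15],axis=-1)
for lo,hi,R in((.009,.022,.11),(.028,.04,.05),(.052,.066,.05)):
    m=(r<R)&(W[...,2]>lo)&(W[...,2]<hi)&(d>0)
    print(lo,m.sum(),cv2.minEnclosingCircle(W[m][:,:2].astype(np.float32)*1000) if m.any() else 0, W[m][:,2].mean())
E
```

```text
t 20.75 q [-18.   -4.   -0.3  93.6   0.  -83.4] pos [ 0.4628 -0.1507  0.2923] rot [-1.7989e+02  1.0000e-02 -1.1468e+02] F [-1.   0.5  0.1] M [0.03 0.   0.02] open 0.0429 g 0.0
shift [-0.003 -0.002 -0.077] turn [-0.004  0.     0.011]
0.009 13398 ((464.0185852050781, -149.26889038085938), 84.70733642578125) 0.013648871485614101
0.028 1933 ((463.9171447753906, -150.3829345703125), 29.798585891723633) 0.03402459687201574
0.052 844 ((463.7828063964844, -150.60508728027344), 24.805152893066406) 0.05762862596566436
```

View pics/end.png

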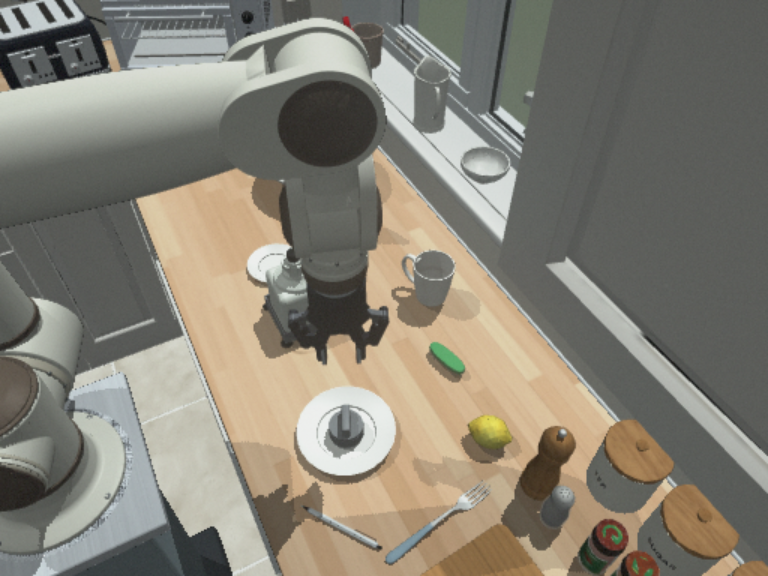

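The cap stands upright at (347,428), about 1 mm from the plate's centre, and the gripper is clear of everything.

```bash
python3 -c "
from workcell import bot
print(bot.job_done())"
```

```text
the job is handed in; nothing more can be done
None
```

The jug is open and its cap stands upright within about 1 mm of the middle of the large plate; the job was handed in at about 21 s, but no verdict was returned.

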